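# Set the stop collar of the snap press to the setting slug

### The job

Set the depth stop of the small green palm press to the brass setting slug that lies on its bottom die: push the palm cap down gently until the ram just rests on the slug, then spin the knurled stop collar clockwise down its thread until it bears snugly on the fibre washers on the press head, without lifting the ram off the slug again. Then let go, leaving the slug and everything else on the bench where it is.

Things in the scene. Friction and masses are not known exactly. Their poses are not given: they have to be found in the camera images.
- palm_cap (a point): Centre of the top of the black round palm cap (32 mm across, 12 mm thick) on the upper end of the vertical ram. Cap, thread and stop collar go down with the ram when the cap is pushed straight down.
- collar_mid (a point): Centre of the knurled band (50 mm across, 20 mm high) of the steel stop collar, on the ram's vertical axis, 24 mm above the collar's lower face. Below the band is a nose 43 mm across and 14 mm high, whose lower face is to bear on the fibre washers.
- seat (a point): Centre of the flat seat (48 mm across) on the press head, 158 mm above the bench. On it, around the ram, lies a stack of dark red fibre washers (45 mm across); how thick it is (0.5 to 5.5 mm) is not known. The collar is to bear on the washers: snug is some 5 to 12 N, 35 N is jammed. The head around is 62 mm across, its arm 52 mm wide, 8 mm lower; the press has nothing higher.
- ram: The sliding ram; origin on its axis, 79 mm under the cap's top; z up. A push of about 6 N moves it down, about 18 N lifts it; it stays where it is left. It meets the slug after 14 to 23 mm, then the force rises steeply: 5 to 12 N more than it took to move it is plenty, 35 N on the slug too much. Rod and cap stick up at most 33 mm over the middle of the collar's knurled band.
- collar: The stop collar; origin at the centre of its lower face, z up. Right-hand thread, 12 mm a turn: clockwise from above runs it down 1.9 mm per rad; fingers holding it should follow. It turns freely with about 0.03 N m and stays where left. Bearing on the washers, the torque to turn it climbs about 0.02 N m per N (about half of that once the turn has stopped). With the ram down it needs 1 to 4.8 rad.
- press: The green cast C-frame press, fixed to the bench: foot plate 110 x 205 mm, column 46 mm square whose centre is 108 mm from the ram axis along the frame's +y, head 150 mm high. Origin on the ram axis at bench height, z up.
- slug: Brass setting slug, a disc 24 mm across and 12 mm high, lying loose on the bottom die straight under the ram. Origin at the centre of its underside, z up. It is not to be handled.
- die_a: Bystander: spare steel die, 34 mm across and 34 mm high, standing; origin under its centre.
- die_b: Bystander: spare steel die, 28 mm across and 40 mm high, standing; origin under its centre.
- snap_tray: Bystander: aluminium tray of snap parts, 100 x 75 x 24 mm; origin under its centre.
- pincushion: Bystander: dark red pincushion with pins, 110 x 75 mm, 60 mm high; origin under its centre.
- shears: Bystander: tailor's shears lying flat, 220 x 90 x 12 mm, along their x; origin near the pivot, underneath.
- thread_cone: Bystander: cone of thread, 60 mm across and 105 mm high; origin under its centre.
- mallet: Bystander: mallet lying along its x, 235 mm long, head 52 mm across; origin underneath, about its middle.
- tin: Bystander: open aluminium tin, 72 mm across and 45 mm high; origin under its centre.
Mind the look-alikes: they are no part of the job. What is meant by the press is not purple, and is the smaller of those in its own colour.

How it is judged:
By the outcome, as a careful person would: the job done as asked, in the order asked, and still so for the second after the job is handed in, with the robot touching nothing.
It also fails if it takes over 67 s, if anything falls off the work surface, if the arm or the gripper's body presses on something with over 40 N, if the wrist force passes 120 N, or if a joint passes its speed limit or range.

### The arm

A 6-joint arm with a two-finger parallel gripper is mounted at the origin on the work surface. World frame = base frame: x ahead of the robot, y to its left, z up, the work surface at z = 0. Lengths are in m, angles in rad, forces in N, time in s.
With the tool pointing down it reaches from about 0.375 to 0.9 m from the base axis. Payload 3.1 kg.
Tool frame: the origin (TCP) lies midway between the tips of the shut fingers; the grasp point (between the pads) lies 19 mm behind it (pinch_z is the distance from the TCP to the grasp point, in m); z points along the fingers, y is the line along which they close (so a half turn about z gives the same grasp; the last joint's range is limited). The gripper opens to 85 mm and grips with 20 to 120 N. Pads are 22 mm wide; open, the fingers measure 114 mm over their backs; the gripper's body (76 mm by 85 mm) begins 54 mm behind the grasp point. The pads swing forward as they close: fully open they stand 13 mm farther back than shut.
Start: joints at [1.04, 0.527, 1.433, -0, 1.181, -0.178], TCP at [0.215, 0.587, 0.231] pointing down, gripper open.
Joint ranges: [-3.08, 3.08], [-0.75, 2.2], [0.22, 2.44], [-1.43, 4.57], [0, 2.65], [-2.85, 2.85]. Speed limits (rad/s): [2.79, 2.79, 3.14, 3.14, 3.14, 3.14].

### API

Orientations are given as a unit quaternion [x, y, z, w].
In Python, from station import sense, snapshot, camera_params, sign_off, pinch_z gives the robot as it stands. The module is installed in compiled form; this text tells all that it offers.
- The arm moves only by the shell command python3 -m handwheel 'ROWS' [FORCE]. ROWS is JSON, a list that holds one entry, the list of rows, each a list of 7 numbers: the turn, a rotation vector about the tool's x, y, z in degrees, then the shift along the tool's x, y, z in m, then the opening, from 0 (shut) to 1 (fully open). A call has 1 to 20 rows; each row shifts and turns the commanded pose from where the row before left it, along the tool's axes as they then stand; what a row does not reach is not made up. A row lasts 1/8 s, in which the tool goes at most 62.5 mm and 10.7 degrees, less where a joint would pass 70% of its speed; a pose out of reach is approached as far as the arm can. A call with a gripper value outside its range is refused whole. The fingers move at their own pace and stop on an object; FORCE is the grip in N (left out, the last holds). Time passes only in rows, so rows that do not move let the fingers close. It gives the time, the measured TCP pose, the force, the opening and the grip force at its end, in the units of the state.
- sense(): the state, without advancing time (a new reading comes with each control period).
- snapshot(name): name is "scene" or "top"; returns the picture (480x640x3 uint8, red, green, blue); there is no depth.
- camera_params(name): a dict with "fx", "fy", "cx", "cy" (pixels), "world_to_cam" (4x4, takes a point from world to camera coordinates). Camera axes: x right, y down, z forward; pixel columns grow to the right and rows downward; lengths in m; the calibration is good to about 2 mm. A picture is of the moment at which its call begins. camera_params takes no time and is no camera call.
- sign_off(): hands the job in; it is judged then, once.
The state is a dict: "t": time; "q": joint angles; "qd": joint speeds; "tau": joint torques, N m; "tcp_pos": TCP position; "tool_rot": TCP orientation; "force": force on the tool from outside, world axes, zero at the start; "ft_torque": the same for the moment, N m; "finger_gap": opening from 0.0 (shut) to 1.0 (fully open); "gripper_force": force on a finger pad.
Only numpy, scipy, OpenCV 4.12 (cv2) and the standard library are available. Lean on these libraries where they do the work, as an engineer would, in place of code of your own. Each camera call takes 0.05 s, during which the arm holds its last target. There are 200 camera calls.

## Working session

There is one attempt and no reset: what is moved stays moved. The work goes in short steps, Python scripts to look and compute and a shell command to move; the robot and the scene stay as the last step left them, time stands still between calls to the robot, and variables do not carry over. Pictures are saved under pics/ and viewed, at most 10 in all, crops included, and the job is handed in when it is done.

```bash
mkdir -p pics
python3 - <<'E'
from station import *
import cv2
for n in("scene","top"):
    cv2.imwrite(f"pics/{n}0.png",snapshot(n)[:,:,::-1])
    p=camera_params(n);print(n,p)
s=sense();print(s);print(pinch_z)
E
```

```text
scene {'fx': 508.1646984472485, 'fy': 508.1646984472485, 'cx': 325.4077920150573, 'cy': 238.59227405106282, 'world_to_cam': array([[ 0.53397619,  0.8453707 , -0.01475817, -0.28150761],
       [ 0.54728875, -0.35889303, -0.75608916, -0.14307755],
       [-0.64447223,  0.39565663, -0.65430221,  1.59541521],
       [ 0.        ,  0.        ,  0.        ,  1.        ]])}
top {'fx': 531.7928369228075, 'fy': 531.7928369228075, 'cx': 315.81874404314516, 'cy': 242.7616636342317, 'world_to_cam': array([[ 0.02022444, -0.99974533,  0.01001242, -0.01748123],
       [-0.99270633, -0.02127048, -0.11866637,  0.50065369],
       [ 0.11884911, -0.00753943, -0.9928837 ,  1.64857342],
       [ 0.        ,  0.        ,  0.        ,  1.        ]])}
{'t': 0.1, 'q': array([ 1.04047375e+00,  5.28350125e-01,  1.43378073e+00, -2.34262239e-07,
        1.18142246e+00, -1.78473027e-01]), 'qd': array([-0.00016768, -0.00326757, -0.00114426,  0.00017805,  0.00091349,
       -0.00023752]), 'tau': array([-2.23174461e-04, -4.43306923e+01, -1.78587466e+01, -2.22950698e-04,
        3.92807415e-03, -1.96933985e-05]), 'tcp_pos': array([0.21501824, 0.5861552 , 0.23044358]), 'tool_rot': array([ 1.75018584e-01,  9.84564642e-01, -9.19449912e-04, -3.40099661e-04]), 'force': array([ 0.44791701,  0.140016  , -0.55721112]), 'ft_torque': array([-0.02283685,  0.01210595,  0.0024955 ]), 'gripper_force': 0.0, 'finger_gap': 1.0033858602740477}
0.0187
```

View pics/scene0.png

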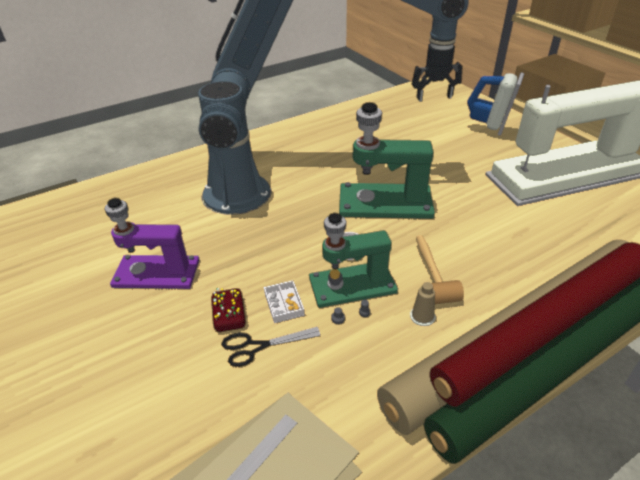

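View pics/top0.png

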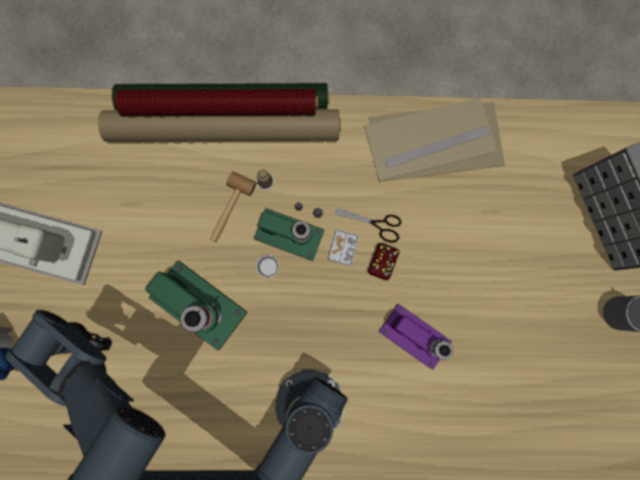

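The small green press is at about (335,225) in the scene view and (300,231) in the top view. The larger green one at (195,315) in the top view is a look-alike. I'll enlarge both views.

Run:
```python
import cv2,numpy as np
a=cv2.imread("pics/scene0.png")[200:310,290:410]
b=cv2.imread("pics/top0.png")[195:275,245:335]
a=cv2.resize(a,None,fx=5,fy=5,interpolation=cv2.INTER_CUBIC)
b=cv2.resize(b,None,fx=7,fy=7,interpolation=cv2.INTER_CUBIC)
cv2.imwrite("pics/sc.png",a);cv2.imwrite("pics/tc.png",b)
```

```text
(no output)
```

View pics/sc.png

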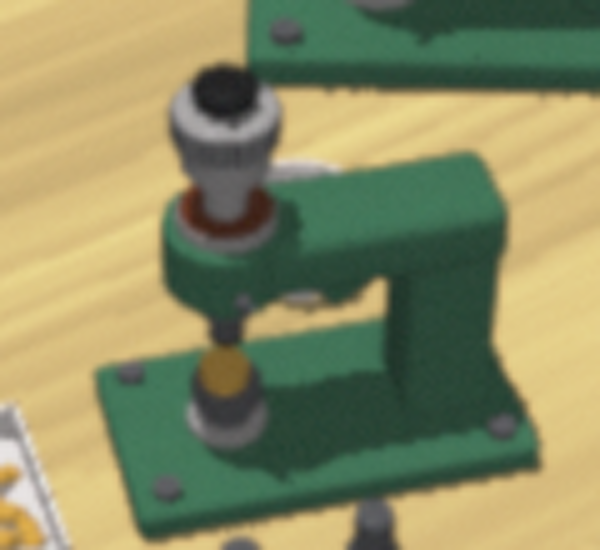

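View pics/tc.png

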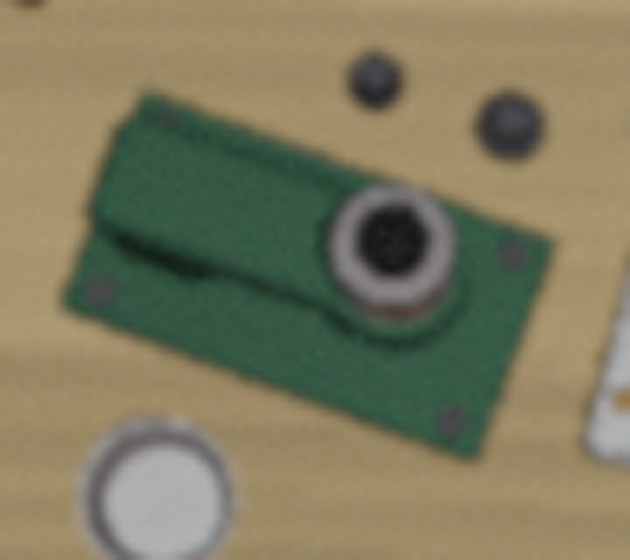

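```bash
cat > h.py <<'E'
import numpy as np
from scipy.optimize import least_squares
from station import camera_params
P={n:camera_params(n) for n in("scene","top")}
def proj(n,X):
    p=P[n];c=p["world_to_cam"][:3,:3]@X+p["world_to_cam"][:3,3]
    return np.array([p["fx"]*c[0]/c[2]+p["cx"],p["fy"]*c[1]/c[2]+p["cy"]])
def tri(a,b):
    r=least_squares(lambda X:np.r_[proj("scene",X)-a,proj("top",X)-b],[.5,0,.2]);return r.x,r.fun
def onz(n,uv,z):
    return least_squares(lambda X:proj(n,np.r_[X,z])-uv,[.5,0]).x
S=lambda x,y:np.array([290+(x+.5)/5-.5,200+(y+.5)/5-.5])
T=lambda x,y:np.array([245+(x+.5)/7-.5,195+(y+.5)/7-.5])
E
python3 - <<'E'
from h import *
print("cap",tri(S(227,88),T(393,237)))
print("seat scene z.158",onz("scene",S(227,217),.158))
# foot plate corners at top view
for c in [(148,92),(552,240),(474,460),(64,303)]: print("foot",onz("top",T(*c),.012))
X,_=tri(S(227,88),T(393,237))
for z in(.158,.162,.17,.18,.19,.2,.21,.22,.23,.24,.25):
    u=proj("scene",np.r_[X[:2],z]); v=proj("top",np.r_[X[:2],z]);print(z,(u-[290,200])*5+2,(v-[245,195])*7+3)
E
```

```text
cap (array([0.51597686, 0.03676382, 0.2296257 ]), array([ 0.19161135, -0.0224501 ,  0.20864201,  0.12303559]))
seat scene z.158 [0.52012203 0.03334897]
foot [0.61296793 0.15603132]
foot [ 0.54838406 -0.03063426]
foot [0.44674503 0.00290076]
foot [0.51456076 0.19120207]
0.158 [228.29299008 209.36256693] [397.51682673 262.79386846]
0.162 [228.27499195 202.83494114] [397.35354285 261.4618489 ]
0.17 [228.23875335 189.69179279] [397.02444987 258.77720985]
0.18 [228.19299504 173.09600515] [396.6082813  255.38223507]
0.19 [228.14671744 156.31188072] [396.18667928 251.94293579]
0.2 [228.09991167 139.3361952 ] [395.75953669 248.45843827]
0.21 [228.05256863 122.16565026] [395.32674359 244.92784564]
0.22 [228.00467901 104.79687144] [394.88818712 241.35023715]
0.23 [227.95623329  87.22640587] [394.44375137 237.72466736]
0.24 [227.90722174  69.45072008] [393.99331732 234.0501653 ]
0.25 [227.85763438  51.46619751] [393.53676271 230.32573364]
```

```bash
cat >> h.py <<'E'
from scipy.spatial.transform import Rotation as R
from station import sense
def d(t):
    s=sense();r=R.from_quat(s["tool_rot"]);print("t",s["t"],"tcp",s["tcp_pos"].round(4),"q6",s["q"][5].round(3),"F",s["force"].round(2),"M",s["ft_torque"].round(3),"gap",round(s["finger_gap"],3),"grip",s["gripper_force"])
    print("tool shift",r.inv().apply(np.array(t)-s["tcp_pos"]).round(4),"tilt turn",np.degrees(np.cross(r.apply([0,0,1]),[0,0,-1])@r.as_matrix()).round(2))
E
R='[0,0,0,-0.0295,-0.0257,0,0]'
python3 -m handwheel '[[[0,0,0,0,0,-0.05,0],[0,0,0,0,0,-0.05,0],[0,0,0,0,0,-0.05,0],[0,0,0,0,0,-0.05,0],[0,0,0,-0.0295,-0.0257,0,0],[0,0,0,-0.0295,-0.0257,0,0],[0,0,0,-0.0295,-0.0257,0,0],[0,0,0,-0.0295,-0.0257,0,0],[0,0,0,-0.0295,-0.0257,0,0],[0,0,0,-0.0295,-0.0257,0,0],[0,0,0,-0.0295,-0.0257,0,0],[0,0,0,-0.0295,-0.0257,0,0],[0,0,0,-0.0295,-0.0257,0,0],[0,0,0,-0.0295,-0.0257,0,0],[0,0,0,-0.0295,-0.0257,0,0],[0,0,0,-0.0295,-0.0257,0,0],[0,0,0,-0.0295,-0.0257,0,0],[0,0,0,-0.0295,-0.0257,0,0],[0,0,0,-0.0295,-0.0257,0,0],[0,0,0,-0.0295,-0.0257,0,0]]]' 20; python3 -c "
from h import *
d([.516,.037,.25])"
```

```text
t: 2.6
tcp_pos: [0.5169, 0.0369, 0.4308]
tool_rot: [0.175, 0.985, 0.0, -0.001]
force: [0.2, 0.6, 0.6]
finger_gap: 0.001
gripper_force: 0.0
t 2.6 tcp [0.5169 0.0369 0.4308] q6 -1.364 F [0.19 0.56 0.63] M [-0.016 -0.01   0.034] gap 0.001 grip 0.0
tool shift [ 0.0007 -0.0002  0.1808] tilt turn [-0.   -0.06  0.  ]
```

```bash
python3 -m handwheel '[[[0,0,-10,0,0,0.02,0],[0,0,-10,0,0,0.02,0],[0,0,-10,0,0,0.02,0],[0,0,-10,0,0,0.02,0],[0,0,-10,0,0,0.02,0],[0,0,-10,0,0,0.02,0],[0,0,-10,0,0,0.02,0],[0,0,-8,0,0,0.02,0],[0,0,0,0,0,0.01,0],[0,0,0,0,0,0,0]]]'
python3 - <<'E'
from h import *
import cv2
from station import snapshot
d([.516,.037,.25])
a=snapshot("scene")[190:310,280:420,::-1];b=snapshot("top")[190:270,250:340,::-1]
a=cv2.resize(a,None,fx=4,fy=4,interpolation=cv2.INTER_CUBIC)
cv2.imwrite("pics/sc2.png",a)
E
```

```text
t: 3.85
tcp_pos: [0.5162, 0.0381, 0.2607]
tool_rot: [-0.483, 0.876, 0.001, -0.001]
force: [-0.3, 0.6, -0.5]
finger_gap: -0.006
gripper_force: 0.0
t 3.85 tcp [0.5162 0.0381 0.2607] q6 -2.721 F [-0.34  0.57 -0.53] M [-0.019 -0.001 -0.056] gap -0.006 grip 0.0
tool shift [ 0.0011 -0.0004  0.0107] tilt turn [ 0.1  -0.05  0.  ]
```

View pics/sc2.png

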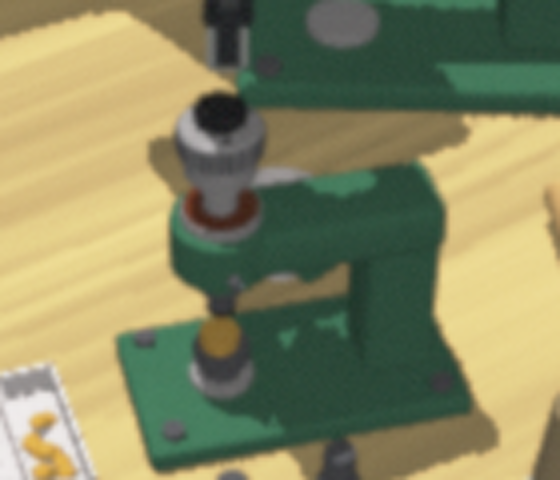

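Run:
```python
from h import *
import cv2
from station import snapshot
s=sense();X=s["tcp_pos"];r=R.from_quat(s["tool_rot"]).as_matrix()
f=lambda u:(u-[280,190])*4+1.5
print(f(proj("scene",X)),[f(proj("scene",X+r@v)).round(1) for v in ([.011,0,0],[-.011,0,0],[0,.012,0],[0,-.012,0],[0,0,-.02])])
a=cv2.resize(snapshot("scene")[150:240,290:380,::-1],None,fx=6,fy=6,interpolation=cv2.INTER_CUBIC)
for v in ([0,0,0],[.011,0,0],[-.011,0,0]):
    u=(proj("scene",X+r@v)-[290,150])*6+2.5
    cv2.circle(a,tuple(int(i) for i in u.round()),3,(0,0,255),-1)
cv2.imwrite("pics/sc3.png",a)
```

```text
[225.22223373  64.20120377] [array([205. ,  64.5]), array([245.4,  63.9]), array([224.9,  51. ]), array([225.6,  77.6]), array([225.2,  34.5])]
```

View pics/sc3.png

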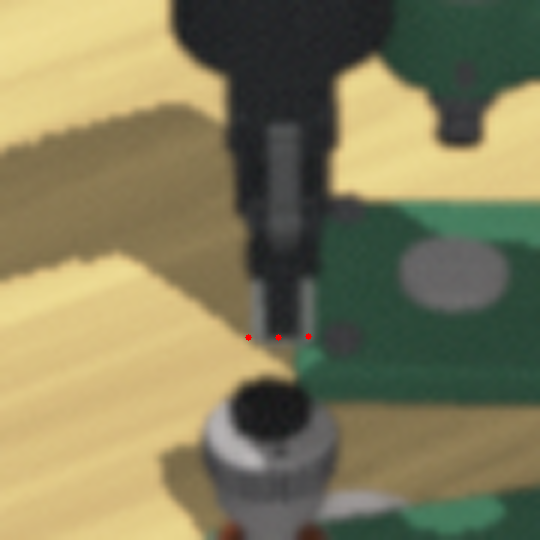

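```bash
python3 -c "
from h import *
d([.516,.0347,.236])"
```

```text
t 4.0 tcp [0.5173 0.038  0.2621] q6 -2.722 F [ 0.57 -0.02 -0.23] M [ 0.081 -0.033  0.056] gap -0.003 grip 0.0
tool shift [ 0.0035 -0.0006  0.0261] tilt turn [-0.09  0.04  0.  ]
```

```bash
python3 -m handwheel '[[[0,0,0,0.0031,-0.0005,0,0],[0,0,0,0,0,0.008,0],[0,0,0,0,0,0.008,0],[0,0,0,0,0,0.005,0],[0,0,0,0,0,0.002,0],[0,0,0,0,0,0.002,0],[0,0,0,0,0,0.001,0],[0,0,0,0,0,0,0]]]'; python3 -m handwheel '[[[0,0,0,0,0,0.001,0],[0,0,0,0,0,0.001,0],[0,0,0,0,0,0.001,0],[0,0,0,0,0,0,0]]]';python3 -m handwheel '[[[0,0,0,0,0,0.001,0],[0,0,0,0,0,0.001,0],[0,0,0,0,0,0.001,0],[0,0,0,0,0,0,0]]]'
```

```text
t: 5.0
tcp_pos: [0.5156, 0.0352, 0.2354]
tool_rot: [-0.484, 0.875, -0.0, 0.0]
force: [0.0, 0.0, 0.7]
finger_gap: -0.003
gripper_force: 0.0
t: 5.5
tcp_pos: [0.5155, 0.0351, 0.2327]
tool_rot: [-0.484, 0.875, -0.0, 0.0]
force: [-0.7, 0.0, 3.5]
finger_gap: 0.004
gripper_force: 2.0
t: 6.0
tcp_pos: [0.5155, 0.0352, 0.2292]
tool_rot: [-0.484, 0.875, 0.0, 0.0]
force: [-0.9, 0.8, 4.7]
finger_gap: 0.002
gripper_force: 1.9
```

```bash
python3 -m handwheel '[[[0,0,0,0,0,0.001,0],[0,0,0,0,0,0.001,0],[0,0,0,0,0,0.001,0],[0,0,0,0,0,0.001,0]]]';python3 -m handwheel '[[[0,0,0,0,0,0.001,0],[0,0,0,0,0,0.001,0],[0,0,0,0,0,0.001,0]]]'|grep -E 'tcp|force'; python3 -m handwheel '[[[0,0,0,0,0,0.001,0]]]'|grep -E 'tcp|force'
```

```text
t: 6.5
tcp_pos: [0.5156, 0.0352, 0.2253]
tool_rot: [-0.484, 0.875, -0.0, 0.0]
force: [-1.3, 0.3, 4.2]
finger_gap: -0.003
gripper_force: 2.3
tcp_pos: [0.5156, 0.0352, 0.2223]
force: [-0.9, 0.2, 5.1]
gripper_force: 2.3
tcp_pos: [0.5156, 0.0351, 0.2213]
force: [-0.3, 0.7, 3.8]
gripper_force: 2.3
```

```bash
cat > chk <<'E'
#!/usr/bin/awk -f
/tcp_pos/{z=$4} /^force/{f=$4+0} END{print z,f; exit !(f<9)}
E
chmod +x chk
python3 -m handwheel '[[[0,0,0,0,0,0.001,0]]]'|./chk && python3 -m handwheel '[[[0,0,0,0,0,0.0007,0]]]'|./chk && python3 -m handwheel '[[[0,0,0,0,0,0.0007,0]]]'|./chk && python3 -m handwheel '[[[0,0,0,0,0,0.0007,0]]]'|./chk && python3 -m handwheel '[[[0,0,0,0,0,0.0007,0]]]'|./chk && python3 -m handwheel '[[[0,0,0,0,0,0.0007,0]]]'|./chk && python3 -m handwheel '[[[0,0,0,0,0,0.0007,0]]]'|./chk && python3 -m handwheel '[[[0,0,0,0,0,0.0007,0]]]'|./chk && python3 -m handwheel '[[[0,0,0,0,0,0.0007,0]]]'|./chk && python3 -m handwheel '[[[0,0,0,0,0,0.0007,0]]]'|./chk && python3 -m handwheel '[[[0,0,0,0,0,0.0007,0]]]'|./chk && python3 -m handwheel '[[[0,0,0,0,0,0.0007,0]]]'|./chk && python3 -m handwheel '[[[0,0,0,0,0,0.0007,0]]]'|./chk
```

```text
bash: ./chk: /usr/bin/awk: bad interpreter: No such file or directory
Exception ignored on flushing sys.stdout:
BrokenPipeError: [Errno 32] Broken pipe
```

```bash
cat > chk <<'E'
#!/usr/bin/env python3
import sys,re
s=sys.stdin.read();v=lambda k:float(re.search(k+r": \[.*, (.*)\]",s).group(1))
print(v("tcp_pos"),v("\nforce"));sys.exit(v("\nforce")>=9)
E
python3 -m handwheel '[[[0,0,0,0,0,0.0007,0]]]'|./chk && python3 -m handwheel '[[[0,0,0,0,0,0.0007,0]]]'|./chk && python3 -m handwheel '[[[0,0,0,0,0,0.0007,0]]]'|./chk && python3 -m handwheel '[[[0,0,0,0,0,0.0007,0]]]'|./chk && python3 -m handwheel '[[[0,0,0,0,0,0.0007,0]]]'|./chk && python3 -m handwheel '[[[0,0,0,0,0,0.0007,0]]]'|./chk && python3 -m handwheel '[[[0,0,0,0,0,0.0007,0]]]'|./chk && python3 -m handwheel '[[[0,0,0,0,0,0.0007,0]]]'|./chk && python3 -m handwheel '[[[0,0,0,0,0,0.0007,0]]]'|./chk && python3 -m handwheel '[[[0,0,0,0,0,0.0007,0]]]'|./chk && python3 -m handwheel '[[[0,0,0,0,0,0.0007,0]]]'|./chk && python3 -m handwheel '[[[0,0,0,0,0,0.0007,0]]]'|./chk
```

```text
0.2196 4.2
0.2189 4.4
0.2182 5.1
0.2175 4.3
0.2168 5.5
0.2161 4.7
0.2154 4.0
0.2147 4.7
0.2141 7.5
0.2139 11.8
```

```bash
python3 -m handwheel '[[[0,0,0,0,0,0,0]]]'|./chk; python3 -c "
from h import *
d([.5155,.0352,.24])"
```

```text
0.2139 8.5
t 8.5 tcp [0.5155 0.0352 0.2139] q6 -2.729 F [-1.57 -0.15  8.53] M [ 0.082  0.264 -0.012] gap -0.001 grip 4.287424520512104
tool shift [-0.      0.0001 -0.0261] tilt turn [-0.02  0.01  0.  ]
```

```bash
python3 -m handwheel '[[[0,0,0,0,0,0.0004,0],[0,0,0,0,0,0,0]]]'|./chk; python3 -m handwheel '[[[0,0,0,0,0,-0.005,0],[0,0,0,0,0,-0.03,0],[0,0,0,0,0,-0.04,1],[0,0,0,0,0,-0.03,1]]]' | head -2
python3 - <<'E'
from h import *
import cv2
from station import snapshot
d([.5155,.0347,.29])
X=np.array([.5155,.0352])
a=cv2.resize(snapshot("scene")[200:300,290:390,::-1],None,fx=6,fy=6,interpolation=cv2.INTER_CUBIC)
for z in (.214,.202,.192,.182,.168,.158):
    u=(proj("scene",np.r_[X,z])-[290,200])*6+2.5
    cv2.circle(a,tuple(int(i) for i in u.round()),2,(0,0,255),-1);print(z,u.round(1))
# outline of band for mid .1915 and nose
for z,rad in((.2015,.025),(.1815,.025),(.1675,.0215)):
    t=np.linspace(0,6.28,60)
    p=np.array([(proj("scene",np.array([X[0]+rad*np.cos(k),X[1]+rad*np.sin(k),z]))-[290,200])*6+2.5 for k in t]).round().astype(int)
    for q in p[::3]: cv2.circle(a,tuple(int(i) for i in q),1,(255,0,255),-1)
cv2.imwrite("pics/sc4.png",a)
E
```

```text
0.2139 10.7
t: 9.25
tcp_pos: [0.5154, 0.0352, 0.3187]
t 9.25 tcp [0.5154 0.0352 0.3187] q6 -2.729 F [0.35 0.29 0.74] M [ 0.039 -0.026  0.028] gap 0.42 grip 0.0
tool shift [ 0.0004 -0.0003  0.0287] tilt turn [ 0.01 -0.01  0.  ]
0.214 [269.5 139.2]
0.202 [269.6 164. ]
0.192 [269.7 184.4]
0.182 [269.8 204.6]
0.168 [269.9 232.5]
0.158 [270.  252.1]
```

View pics/sc4.png

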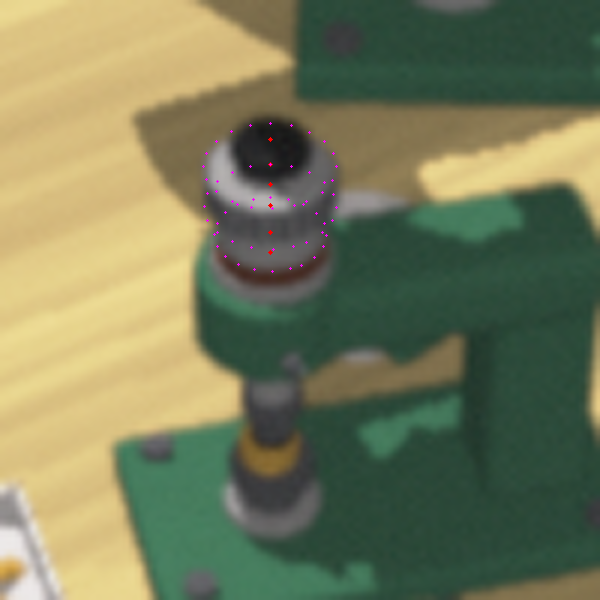

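The cap is at (270,140) and still low. The ram is resting on the slug, and the collar's nose is just above the red washers, with its lower edge around y=260. Next I'll open the gripper and go down around the collar.

```bash
python3 -m handwheel '[[[0,0,0,0.0012,0,0,1],[0,0,0,0,0,0,1],[0,0,0,0,0,0.03,1],[0,0,0,0,0,0.03,1],[0,0,0,0,0,0.03,1],[0,0,0,0,0,0.02,1],[0,0,0,0,0,0.02,1],[0,0,0,0,0,0.017,1],[0,0,0,0,0,0,1]]]'; python3 -m handwheel '[[[0,0,0,0,0,0,0.7],[0,0,0,0,0,0,0.63],[0,0,0,0,0,0,0.6],[0,0,0,0,0,0,0.6]]]' 20; python3 -c "
from h import *
d([.5155,.0352,.172])"
```

```text
t: 10.42
tcp_pos: [0.5128, 0.0344, 0.1685]
tool_rot: [-0.484, 0.875, 0.002, -0.003]
force: [0.8, 0.2, 0.4]
finger_gap: 1.003
gripper_force: 0.0
t: 10.92
tcp_pos: [0.5149, 0.0342, 0.1713]
tool_rot: [-0.484, 0.875, -0.0, 0.0]
force: [-1.5, 0.7, 0.7]
finger_gap: 0.597
gripper_force: 0.3
t 10.925 tcp [0.5149 0.0342 0.1713] q6 -2.731 F [-1.5   0.69  0.74] M [0.067 0.097 0.043] gap 0.597 grip 0.3006135765463114
tool shift [-0.0012  0.     -0.0007] tilt turn [-0.03  0.02  0.  ]
```

```bash
python3 -m handwheel '[[[0,0,0,0,0.0004,0,0.6],[0,0,0,0,0,0,0.5],[0,0,0,0,0,0,0.45],[0,0,0,0,0,0,0.45]]]' 30; python3 -c "
from h import *
d([.5155,.0352,.172])"
```

```text
t: 11.42
tcp_pos: [0.5144, 0.0345, 0.1713]
tool_rot: [-0.484, 0.875, 0.0, 0.0]
force: [-1.8, 0.9, 5.2]
finger_gap: 0.574
gripper_force: 30.3
t 11.425 tcp [0.5144 0.0345 0.1713] q6 -2.731 F [-1.83  0.92  5.22] M [ 0.17   0.328 -0.021] gap 0.574 grip 30.31213402748108
tool shift [-0.0012 -0.0006 -0.0007] tilt turn [0.01 0.01 0.  ]
```

```bash
python3 -m handwheel '[[[0,0,5,0,0,0.00017,0.45],[0,0,10,0,0,0.00033,0.45],[0,0,10,0,0,0.00033,0.45]]]' >/dev/null; python3 -c "
from h import *
d([.5155,.0352,.172])"; python3 -m handwheel '[[[0,0,10,0,0,0.00033,0.45],[0,0,10,0,0,0.00033,0.45]]]'>/dev/null; python3 -c "
from h import *
d([.5155,.0352,.172])"
```

```text
t 11.8 tcp [0.5144 0.0345 0.1705] q6 -2.289 F [-1.6   1.12  5.6 ] M [0.204 0.328 0.001] gap 0.577 grip 30.31148761510849
tool shift [-0.0013 -0.     -0.0015] tilt turn [0.01 0.   0.  ]
t 12.05 tcp [0.5143 0.0346 0.1698] q6 -1.94 F [-2.09  1.19  5.02] M [0.186 0.34  0.01 ] gap 0.576 grip 30.30680537223816
tool shift [-0.0013  0.0004 -0.0022] tilt turn [ 0.02 -0.01  0.  ]
```

```bash
cat > c2 <<'E'
#!/usr/bin/env python3
import sys;sys.stdin.read()
from station import sense
s=sense();m=s["ft_torque"][2];f=s["force"]
print(round(s["t"],2),s["tcp_pos"].round(4),"q6 %.3f"%s["q"][5],"F",f.round(1),"Mz %.3f"%m,"grip %.0f"%s["gripper_force"])
sys.exit(abs(m)>.085 or not 0<f[2]<13)
E
chmod +x c2
python3 -m handwheel '[[[0,0,6,0,0,0.0002,0.45],[0,0,6,0,0,0.0002,0.45]]]'|./c2 && python3 -m handwheel '[[[0,0,6,0,0,0.0002,0.45],[0,0,6,0,0,0.0002,0.45]]]'|./c2 && python3 -m handwheel '[[[0,0,6,0,0,0.0002,0.45]]]'|./c2 && python3 -m handwheel '[[[0,0,6,0,0,0.0002,0.45]]]'|./c2 && python3 -m handwheel '[[[0,0,6,0,0,0.0002,0.45]]]'|./c2 && python3 -m handwheel '[[[0,0,6,0,0,0.0002,0.45]]]'|./c2 && python3 -m handwheel '[[[0,0,6,0,0,0.0002,0.45]]]'|./c2 && python3 -m handwheel '[[[0,0,6,0,0,0.0002,0.45]]]'|./c2 && python3 -m handwheel '[[[0,0,6,0,0,0.0002,0.45]]]'|./c2 && python3 -m handwheel '[[[0,0,6,0,0,0.0002,0.45]]]'|./c2
```

```text
12.3 [0.5143 0.0346 0.1694] q6 -1.732 F [-2.2  1.4  4.6] Mz 0.058 grip 30
12.55 [0.5143 0.0346 0.169 ] q6 -1.523 F [-2.3  0.9  5.8] Mz 0.058 grip 30
12.68 [0.5143 0.0346 0.1688] q6 -1.418 F [-1.9  0.7  5.6] Mz -0.019 grip 30
12.8 [0.5143 0.0346 0.1686] q6 -1.313 F [-1.8  1.5  6.1] Mz 0.001 grip 30
12.93 [0.5143 0.0347 0.1684] q6 -1.209 F [-1.6  1.9  6.3] Mz 0.045 grip 30
13.05 [0.5143 0.0347 0.1682] q6 -1.104 F [-2.2  2.2  5.3] Mz -0.002 grip 30
13.18 [0.5144 0.0347 0.1681] q6 -0.999 F [-1.5  1.7  6. ] Mz -0.008 grip 30
13.3 [0.5144 0.0346 0.1678] q6 -0.895 F [-1.9  1.9  5.3] Mz -0.037 grip 30
13.43 [0.5143 0.0347 0.1676] q6 -0.790 F [-1.   2.3  6.5] Mz 0.020 grip 30
13.55 [0.5143 0.0347 0.1674] q6 -0.685 F [-1.6  1.7  5.7] Mz 0.000 grip 30
```

```bash
sed -i 's/"grip %.0f"%s\["gripper_force"\]/"tau6 %.3f"%s["tau"][5]/' c2
python3 -m handwheel '[[[0,0,6,0,0,0.0002,0.45]]]'|./c2 && python3 -m handwheel '[[[0,0,6,0,0,0.0002,0.45]]]'|./c2 && python3 -m handwheel '[[[0,0,6,0,0,0.0002,0.45]]]'|./c2 && python3 -m handwheel '[[[0,0,6,0,0,0.0002,0.45]]]'|./c2 && python3 -m handwheel '[[[0,0,6,0,0,0.0002,0.45]]]'|./c2 && python3 -m handwheel '[[[0,0,6,0,0,0.0002,0.45]]]'|./c2 && python3 -m handwheel '[[[0,0,6,0,0,0.0002,0.45]]]'|./c2 && python3 -m handwheel '[[[0,0,6,0,0,0.0002,0.45]]]'|./c2
```

```text
13.68 [0.5143 0.0347 0.1672] q6 -0.580 F [-1.2  1.2  6. ] Mz 0.014 tau6 -0.544
13.8 [0.5144 0.0347 0.167 ] q6 -0.476 F [-1.6  2.5  5.8] Mz -0.003 tau6 -0.544
13.93 [0.5144 0.0347 0.1668] q6 -0.371 F [-2.3  2.   5.9] Mz 0.018 tau6 -0.544
14.05 [0.5144 0.0347 0.1666] q6 -0.266 F [-2.   2.2  5.8] Mz 0.047 tau6 -0.544
14.18 [0.5144 0.0347 0.1664] q6 -0.162 F [-1.6  1.6  5.8] Mz -0.048 tau6 -0.544
14.3 [0.5144 0.0347 0.1662] q6 -0.057 F [-1.6  1.5  6.4] Mz 0.004 tau6 -0.544
14.43 [0.5144 0.0347 0.1661] q6 0.048 F [-1.9  1.9  5.7] Mz 0.014 tau6 -0.544
14.55 [0.5144 0.0347 0.1659] q6 0.153 F [-1.8  2.1  6. ] Mz 0.075 tau6 -0.544
```

```bash
sed -i 's/abs(m)>.085/s["tau"][5]<T or abs(m)>.15/; s/^s=sense/T=float(sys.argv[1]);s=sense/' c2
python3 -m handwheel '[[[0,0,3,0,0,0.0001,0.45],[0,0,3,0,0,0.0001,0.45]]]'|./c2 -.57 && python3 -m handwheel '[[[0,0,3,0,0,0.0001,0.45]]]'|./c2 -.57 && python3 -m handwheel '[[[0,0,3,0,0,0.0001,0.45]]]'|./c2 -.57 && python3 -m handwheel '[[[0,0,3,0,0,0.0001,0.45]]]'|./c2 -.57 && python3 -m handwheel '[[[0,0,3,0,0,0.0001,0.45]]]'|./c2 -.57
```

```text
14.8 [0.5144 0.0347 0.1656] q6 0.256 F [-1.1  1.7  6.8] Mz 0.017 tau6 -0.269
14.93 [0.5145 0.0347 0.1656] q6 0.308 F [-1.3  2.   5.5] Mz -0.015 tau6 -0.269
15.05 [0.5144 0.0347 0.1655] q6 0.360 F [-2.3  2.7  5.8] Mz 0.032 tau6 -0.269
15.18 [0.5145 0.0347 0.1653] q6 0.413 F [-1.6  1.6  5.6] Mz -0.015 tau6 -0.269
15.3 [0.5145 0.0347 0.1653] q6 0.465 F [-1.2  1.7  5.6] Mz 0.047 tau6 -0.269
```

```bash
sed -i 's/>.15/>.09/' c2
python3 -m handwheel '[[[0,0,3,0,0,0.0001,0.45]]]'|./c2 -.3 && python3 -m handwheel '[[[0,0,3,0,0,0.0001,0.45]]]'|./c2 -.3 && python3 -m handwheel '[[[0,0,3,0,0,0.0001,0.45]]]'|./c2 -.3 && python3 -m handwheel '[[[0,0,3,0,0,0.0001,0.45]]]'|./c2 -.3 && python3 -m handwheel '[[[0,0,3,0,0,0.0001,0.45]]]'|./c2 -.3 && python3 -m handwheel '[[[0,0,3,0,0,0.0001,0.45]]]'|./c2 -.3 && python3 -m handwheel '[[[0,0,3,0,0,0.0001,0.45]]]'|./c2 -.3 && python3 -m handwheel '[[[0,0,3,0,0,0.0001,0.45]]]'|./c2 -.3 && python3 -m handwheel '[[[0,0,3,0,0,0.0001,0.45]]]'|./c2 -.3 && python3 -m handwheel '[[[0,0,3,0,0,0.0001,0.45]]]'|./c2 -.3 && python3 -m handwheel '[[[0,0,3,0,0,0.0001,0.45]]]'|./c2 -.3 && python3 -m handwheel '[[[0,0,3,0,0,0.0001,0.45]]]'|./c2 -.3
```

```text
15.43 [0.5145 0.0347 0.1651] q6 0.517 F [-1.4  2.5  5.1] Mz 0.024 tau6 -0.269
15.55 [0.5145 0.0348 0.165 ] q6 0.570 F [-1.8  1.3  5.3] Mz -0.002 tau6 -0.269
15.68 [0.5145 0.0347 0.165 ] q6 0.622 F [-1.8  1.9  5.8] Mz -0.019 tau6 -0.269
15.8 [0.5145 0.0347 0.1649] q6 0.674 F [-1.1  1.4  5.2] Mz 0.001 tau6 -0.269
15.93 [0.5145 0.0347 0.1648] q6 0.727 F [-1.1  1.1  5.3] Mz 0.014 tau6 -0.269
16.05 [0.5145 0.0347 0.1646] q6 0.779 F [-1.7  1.1  5.5] Mz -0.007 tau6 -0.269
16.18 [0.5145 0.0347 0.1646] q6 0.832 F [-1.1  2.2  5.9] Mz -0.069 tau6 -0.265
16.3 [0.5145 0.0347 0.1645] q6 0.884 F [-1.3  2.5  5.4] Mz 0.015 tau6 -0.252
16.43 [0.5145 0.0347 0.1644] q6 0.936 F [-1.9  1.6  6.9] Mz 0.028 tau6 -0.232
16.55 [0.5145 0.0347 0.1643] q6 0.988 F [-1.8  2.2  5.8] Mz 0.070 tau6 -0.210
16.68 [0.5145 0.0347 0.1643] q6 1.041 F [-1.8  1.7  7.3] Mz 0.116 tau6 -0.185True
```

```bash
sed -i 's/>.09/>.28/' c2
python3 -m handwheel '[[[0,0,3,0,0,0.0001,0.45]]]'|./c2 -.3 && python3 -m handwheel '[[[0,0,3,0,0,0.0001,0.45]]]'|./c2 -.3 && python3 -m handwheel '[[[0,0,3,0,0,0.0001,0.45]]]'|./c2 -.3
```

```text
16.8 [0.5146 0.0347 0.1643] q6 1.093 F [-1.6  2.3  7. ] Mz 0.086 tau6 -0.157
16.93 [0.5146 0.0347 0.1642] q6 1.145 F [-1.3  1.1  7.2] Mz 0.141 tau6 -0.131
17.05 [0.5146 0.0347 0.1642] q6 1.198 F [-1.5  2.   7.5] Mz 0.135 tau6 -0.105
```

```bash
python3 -m handwheel '[[[0,0,2,0,0,0,0.45]]]'|./c2 -.3;  python3 -m handwheel '[[[0,0,0,0,0,0,0.45]]]'|./c2 -.3; python3 -m handwheel '[[[0,0,0,0,0,0,0.45]]]'|./c2 -.3; python3 -m handwheel '[[[0,0,0,0,0,-0.0003,0.45]]]'|./c2 -.3; python3 -m handwheel '[[[0,0,0,0,0,0,0.45]]]'|./c2 -.3
```

```text
17.18 [0.5146 0.0347 0.1641] q6 1.232 F [-2.   1.1  7.9] Mz 0.210 tau6 0.015
17.3 [0.5146 0.0347 0.1642] q6 1.231 F [-2.1  1.3  7.3] Mz -0.056 tau6 0.007
17.43 [0.5146 0.0347 0.1641] q6 1.231 F [-3.   0.7  7.9] Mz -0.051 tau6 -0.021
17.55 [0.5145 0.0347 0.1642] q6 1.231 F [-2.   0.6  4.5] Mz -0.023 tau6 -0.017
17.68 [0.5146 0.0347 0.1642] q6 1.231 F [-0.5  1.9  6.6] Mz -0.031 tau6 -0.017
```

```bash
python3 -m handwheel '[[[0,0,0.5,0,0,0,0.45]]]'|./c2 -.3; python3 -m handwheel '[[[0,0,0.5,0,0,0,0.45]]]'|./c2 -.3;  python3 -m handwheel '[[[0,0,0,0,0,0,0.45]]]'|./c2 -.3
```

```text
17.8 [0.5145 0.0347 0.1642] q6 1.240 F [-1.3  0.8  6.1] Mz 0.159 tau6 0.074
17.93 [0.5145 0.0347 0.1642] q6 1.248 F [-2.1  1.2  5.7] Mz 0.167 tau6 0.110
18.05 [0.5146 0.0347 0.1642] q6 1.248 F [-1.8  1.8  6.9] Mz 0.093 tau6 0.117
```

```bash
python3 -m handwheel '[[[0,0,0,0,0,0,0.6],[0,0,0,0,0,0,0.7],[0,0,0,0,0,0,1],[0,0,0,0,0,0,1],[0,0,0,0,0,0,1]]]'|./c2 -.3; python3 -m handwheel '[[[0,0,0,0,0,-0.02,1],[0,0,0,0,0,-0.03,1],[0,0,0,0,0,-0.05,1],[0,0,0,0,0,-0.05,1],[0,0,0,0,0,-0.02,1],[0,0,0,0,0,0,1],[0,0,0,0,0,0,1]]]'|./c2 -.9
python3 - <<'E'
from station import snapshot
import cv2
a=cv2.resize(snapshot("scene")[190:330,260:440,::-1],None,fx=4,fy=4,interpolation=cv2.INTER_CUBIC)
cv2.imwrite("pics/sc5.png",a)
E
```

```text
18.68 [0.5145 0.0343 0.1636] q6 1.249 F [1.1 0.1 0.1] Mz 0.039 tau6 0.000
19.55 [0.5136 0.0345 0.3324] q6 1.249 F [-0.3  0.7  0.1] Mz -0.039 tau6 0.000
```

View pics/sc5.png

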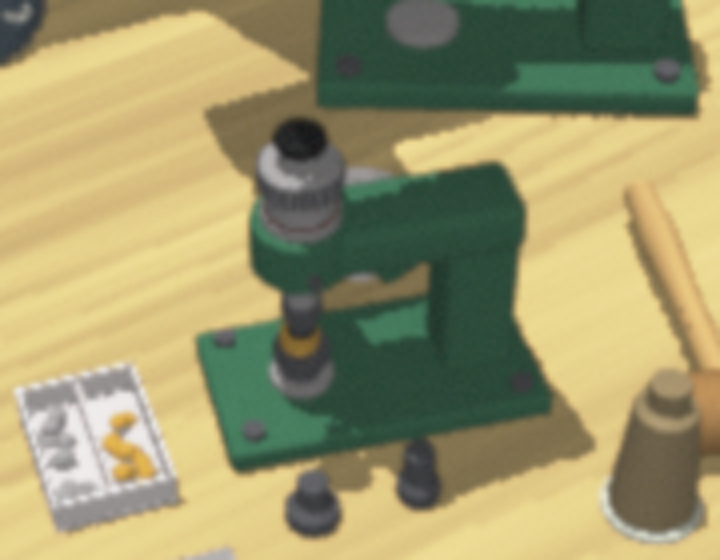

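The collar now sits on the washers at about (300,220). The cap has stayed at its pressed height, the ram is on the brass slug at (300,340), and the bystanders in view have not moved.

```bash
python3 -c "
from station import sign_off
print(sign_off())"
```

```text
the job is handed in; nothing more can be done
None
```

The job is handed in: the ram rests on the slug, the collar was turned about 4 rad clockwise until it bore on the washers at an estimated 8 N, and the gripper is clear, all in under 20 s of the 67 s allowed.

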